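# Refit the cleaned gas griddle and hold its valve open

### The arm

A 6-joint arm with a two-finger parallel gripper is mounted at the origin on the work surface. World frame = base frame: x ahead of the robot, y to its left, z up, the work surface at z = 0. Lengths are in m, angles in rad, forces in N, time in s.
With the tool pointing down it reaches from about 0.4 to 0.825 m from the base axis. Payload 7 kg.
Tool frame: the origin (TCP) lies at the very end of the fingers, on their centre line; the grasp point (between the pads) lies 19 mm behind it; z points along the fingers, y is the line along which they close (so a half turn about z gives the same grasp; the last joint's range is limited). The gripper opens to 88 mm and grips with 3 to 60 N. Pads are 19 mm wide; open, the fingers measure 130 mm over their backs; the gripper's body (78 mm by 193 mm) begins 47 mm behind the grasp point.
Start: joints at [1.606, 0.359, 0.012, 0, -1.224, -0.288], TCP at [0.169, 0.654, 0.227] pointing down, gripper open.
Joint ranges: [-3.07, 3.07], [-1.43, 2.12], [-1.02, 1.25], [-3.03, 1.67], [-3.05, -0], [-3.03, 3.03]. Speed limits (rad/s): [2.39, 2.39, 3.01, 3.14, 3.14, 3.14].

### API

Orientations are given as a unit quaternion [w, x, y, z].
In Python, from cell import monitor, imaging, ticket gives the robot as it stands. The module is installed in compiled form; this text tells all that it offers.
- The arm moves only by the tool jog_arm, never from a script. Its argument "plan" is a list that holds one entry, the list of rows, each a list of 7 numbers: the shift along the tool's x, y, z scaled (see below), then the turn, a rotation vector about the tool's x, y, z scaled (see below), then the opening, from 0 (shut) to 1 (fully open). In form: [[[tx, ty, tz, wx, wy, wz, jaw], ...]]. A call has 1 to 8 rows; each row is the pose to reach, as a shift and turn from the pose commanded when the call began, along the tool's axes at that moment, turning the shorter way round; what a row does not reach only later rows make up. The controller multiplies each number of a shift by 0.3 m and each number of a turn by 360 degrees. A row lasts 1/8 s, in which the tool goes at most 62.5 mm and 10.7 degrees, less where a joint would pass 70% of its speed; a pose out of reach is approached as far as the arm can. A call with a number of a shift or a turn outside -1 to 1 is refused whole. A call with a gripper value outside its range is refused whole. The fingers move at their own pace and stop on an object; the grip force is fixed at half the most. Time passes only in rows, so rows that repeat a pose let the fingers close. It gives the time, the measured TCP pose, the force, the opening and the grip force at its end, in the units of the state.
- monitor.read_state(): the state, without advancing time (a new reading comes with each control period).
- imaging.grab_frame(name): name is "scene" or "side" or "wrist"; returns the picture (420x560x3 uint8, red, green, blue); there is no depth.
- imaging.calibration(name): a dict with "fx", "fy", "cx", "cy" (pixels), "R" (3x3) and "t" (3): a world point X has camera coordinates R X + t; the wrist camera has in their place "tool_from_camera" (4x4, takes a point from camera to tool coordinates, whose origin is the TCP and whose axes are the flange's). Camera axes: x right, y down, z forward; pixel columns grow to the right and rows downward; lengths in m; the calibration is good to about 2 mm. A picture is of the moment at which its call begins: read the wrist's pose just before it. calibration takes no time and is no camera call.
- ticket.job_done(): hands the job in; it is judged then, once.
The state is a dict: "t": time; "joint_positions": joint angles; "dq": joint speeds; "effort": joint torques, N m; "tcp_pos": TCP position; "tcp_rot": TCP orientation; "force": force on the tool from outside, world axes, zero at the start; "torque": the same for the moment, N m; "width": finger opening in m; "grip_force": force on a finger pad.
Only numpy, scipy, OpenCV 4.12 (cv2) and the standard library are available. Lean on these libraries where they do the work, as an engineer would, in place of code of your own. Each camera call takes 0.05 s, during which the arm holds its last target. There are 200 camera calls.

### The job

The countertop gas griddle has just been cleaned. First slide its loose griddle plate square and flush into the corner of the two splash guards; then take the red-winged knob from the table, turn it so that the flat in its hole meets the flat of the brass valve stem, push it fully home on the stem, and press the knob down with the fingers against the stem's spring, as for lighting the burner. Finish while still holding the knob pressed down, with the plate still in its corner, and leave the other things on the table where they stand.

Things in the scene. Friction and masses are not known exactly. Their poses are not given: they have to be found in the camera images.
- griddle: Fixed gas griddle, a box 340 (x) x 400 (y) x 70 mm; flat deck. Origin: centre of its underside, on the table; x to its back, y to its left. Steel splash guards 12 mm thick stand 35 mm above the deck along the back (inner face x = +140 mm, y -80 to +202) and the left (inner face y = +190 mm). Front and right are open. Grey control panel level with the deck, valve stem at x -40, y -135 mm.
- fence_corner (a point): The inner corner where the back and left splash guards meet, at deck height; axes as the griddle's (x towards the back guard, y towards the left guard).
- plate: Loose dark griddle plate on the deck: a shallow open tray 200 (x) x 180 (y) x 24 mm, floor and rim walls 6 mm thick, 0.35 to 0.65 kg. Origin: centre of its underside; axes nearly along the griddle's (within 0.1 rad), x towards the back. Its back left corner starts about 4 to 46 mm short of each guard.
- plate_corner (a point): The plate's outer back left corner, at its underside, 100 mm along x and 90 mm along y from the plate's origin; it belongs at fence_corner. Axes as the plate's.
- knob: Loose upright knob on the table, 0.07 to 0.12 kg: black round skirt 50 mm wide, 19 mm high, and a red wing to grip, 46 mm long (x), 15 thick (y), 22 high; top at 41 mm. Origin: underside centre. A white stripe marks the wing's +x end. D-shaped hole in the underside: 16 mm deep, 15.8 mm across, flat 3.9 mm from the axis on the striped side, mouth widened 1.3 mm on the round, 0.7 mm on the flat.
- knob_socket (a point): Bottom (roof) of the knob's hole, on the knob's axis 16 mm above its underside; axes as the knob's.
- stem_tip (a point): Top centre of the brass D-shaped valve stem, 27 mm above the deck (97 mm above the table) when free. 14 mm across, flat 3 mm from the axis on the +x side of this frame, top edge bevelled 2 mm. A red mark on the white disc (36 mm) at its foot shows the flat's side. The knob is home when knob_socket meets stem_tip with both x axes pointing the same way.
- stem (a joint): How far the stem is pressed down, m: 0 free, 0.008 at its stop. A spring returns it: about 4 N to begin, 10 N to reach the stop, where the knob's underside is still 3 mm above the deck. The stem turns about its own axis only against stiff friction (0.12 N m).
- jar: Bystander: small spice jar, 44 mm across, 75 mm high. Origin: centre of its underside. Jar, timer and knob may stand in each other's places.
- timer: Bystander: round white kitchen timer, 60 mm across, 41 mm high, with a blue grip. Origin: centre of its underside.
- spatula: Bystander: spatula 260 mm long lying on the table left of the griddle.
- mug: Bystander: white mug, 80 mm across, 90 mm high. Origin: centre of its underside.
- tub: Bystander: round white food tub with an orange lid, 116 mm across, 70 mm high. Origin: centre of its underside.
- bowl: Bystander: blue bowl, 160 mm across, 60 mm high. Origin: centre of its underside.
Mind the look-alikes: they are no part of the job. What is meant by the knob is not purple, and is the smaller of those in its own colour.

How it is judged:
On the way, in this order (a step that is already met when the one before it is completed fails the run):
1. the plate sits square and flush in the corner of the splash guards (x of plate_corner in the frame of fence_corner above -0.004 m and y of plate_corner in the frame of fence_corner above -0.004 m and angle between the x axis of plate and the x axis of griddle, either way round below 0.03 rad and angle between plate's own z axis and vertical below 0.03 rad), for 0.2 s.
2. the knob is fully home on the stem, flat to flat (horizontal distance between knob_socket and stem_tip below 0.003 m and z of knob_socket in the frame of stem_tip below 0.003 m and angle between the x axis of knob and the x axis of stem_tip, either way round below 0.25 rad), for 0.1 s.
At the end, for the whole second after the job is handed in: Plate flat, corner within 4 mm of both guards, square within 0.03 rad; knob upright on the stem, flat to flat, hole roof within 3 mm of the stem top, centred within 3 mm; fingers on the knob keep the stem pressed at least 5 of its 8 mm (all of step 1 and all of step 2 and angle between knob's own z axis and vertical below 0.12 rad and value of joint stem above 0.005 m and contact force between the fingers and knob above 2 N); the arm keeps its last pose, push and grip.
It fails at once if a bystander is moved more than 30 mm (distance of any of jar, timer, spatula, mug, tub, bowl from where it was at the start of the episode above 0.03 m).
It also fails if it takes over 72 s, if anything falls off the work surface, if the arm or the gripper's body presses on something with over 40 N, if the wrist force passes 120 N, or if a joint passes its speed limit or range.

## Working session

There is one attempt and no reset: what is moved stays moved. The work goes in short steps, Python scripts to look and compute and a tool call to move; the robot and the scene stay as the last step left them, time stands still between calls to the robot, and variables do not carry over. Pictures are saved under pics/ and viewed, at most 10 in all, crops included, and the job is handed in when it is done.

Besides the shell and the picture viewer there is one more tool, called after ">>>" as name(argument=value, ...), one argument or row to a line, values as JSON. jog_arm: Moves the arm, as the interface text tells. Shifts and turns lie within -1 to 1; 1 stands for 0.3 m of shift or 360 degrees of turn. Its arguments: {"type":"object","properties":{"plan":{"type":"array","items":{"type":"array","items":{"type":"array","items":{"type":"number","minimum":-1,"maximum":1}}}}},"required":["plan"]}

```bash
mkdir -p pics
cat > h.py <<'E'
import numpy as np, cv2
from cell import monitor, imaging, ticket
from scipy.spatial.transform import Rotation as Rn
def st():
    s=monitor.read_state(); q=s['tcp_rot']; return s,np.array(s['tcp_pos']),Rn.from_quat([q[1],q[2],q[3],q[0]]).as_matrix()
def grab(n):
    s,p,R=st(); return imaging.grab_frame(n),p,R
def ray(n,uv,p=None,R=None):
    c=imaging.calibration(n); uv=np.atleast_2d(uv).astype(float)
    d=np.c_[(uv[:,0]-c['cx'])/c['fx'],(uv[:,1]-c['cy'])/c['fy'],np.ones(len(uv))]
    if n=='wrist':
        T=np.array(c['tool_from_camera']); return R@T[:3,3]+p, d@T[:3,:3].T@R.T
    Rc=np.array(c['R']); return -Rc.T@np.array(c['t']), d@Rc
def onz(n,uv,z,p=None,R=None):
    o,d=ray(n,uv,p,R); return o+d*((z-o[2])/d[:,2])[:,None]
E
python3 - <<'E'
from h import *
s,p,R=st(); print(s['t'],p,R.round(3),s['width'],s['force'])
for n in ['scene','side','wrist']:
    im,_,_=grab(n); cv2.imwrite(f'pics/{n}0.png',im[:,:,::-1]); c=imaging.calibration(n); print(n,{k:np.round(v,3).tolist() for k,v in c.items()})
E
```

```text
0.0 [0.16872173 0.65307888 0.22559645] [[ 0.968 -0.25  -0.   ]
 [-0.25  -0.968 -0.002]
 [ 0.     0.002 -1.   ]] 0.08790600915113922 [-0.47313748  0.16221657 -0.51270901]
scene {'fx': 443.678, 'fy': 443.678, 'cx': 281.653, 'cy': 206.078, 'R': [[0.56, 0.828, 0.01], [0.478, -0.313, -0.821], [-0.677, 0.465, -0.571]], 't': [-0.306, -0.21, 1.924]}
side {'fx': 481.845, 'fy': 481.845, 'cx': 278.802, 'cy': 207.838, 'R': [[0.949, -0.314, 0.017], [-0.214, -0.684, -0.697], [0.231, 0.658, -0.717]], 't': [-0.574, 0.169, 1.457]}
wrist {'fx': 350.335, 'fy': 350.335, 'cx': 283.143, 'cy': 208.643, 'tool_from_camera': [[0.0, -0.961, -0.275, 0.075], [1.0, 0.0, -0.0, -0.001], [0.0, -0.275, 0.961, -0.159], [0.0, 0.0, 0.0, 1.0]]}
```

View pics/scene0.png

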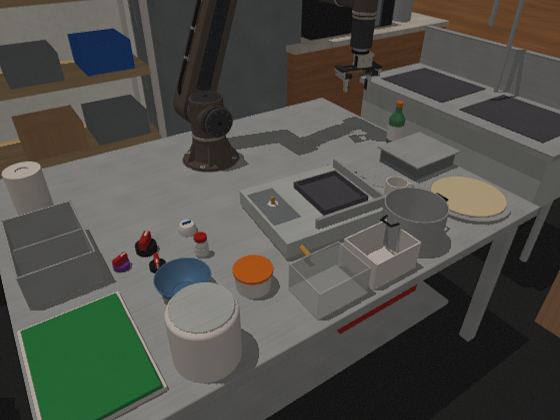

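View pics/side0.png

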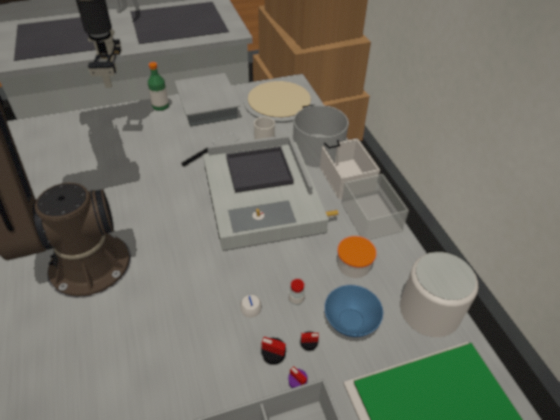

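Scene view: the knob look-alikes are black/red large (scene 146,243; side 273,348), black/red small (157,263; side 310,340) and purple-skirted (121,262; side 298,377). The red-capped jar is at (202,245). I choose the small black one, and I'll check it with a close crop and triangulate the rest.

Run:
```python
from h import *
print('onz knob small',onz('scene',[157,263],.025),onz('side',[310,340],.025))
print('big',onz('scene',[146,243],.025),onz('side',[273,348],.025))
print('purple',onz('side',[298,377],.025),'jar',onz('side',[297,285],.075),'timer',onz('side',[250,302],.04),'bowl',onz('side',[353,305],.06))
print('stem',onz('scene',[273,200],.097),onz('side',[258,211],.097))
# plate top corners guess side
print('plate',onz('side',[[228,155],[283,150],[292,182],[234,190]],.094))
print('griddle front corners',onz('side',[[216,235],[325,221],[206,180]],.07))
im=cv2.imread('pics/side0.png'); a=cv2.resize(im[250:400,220:400],None,fx=4.4,fy=4,interpolation=3)[:, :400]
a=cv2.resize(im[320:395,250:330],(400,375),interpolation=3)
b=cv2.resize(im[130:250,195:345],(750,600),interpolation=3)
c=cv2.resize(cv2.imread('pics/scene0.png')[225:280,105:185],(400,275),interpolation=3)
a2=np.vstack([a[:325],c]); cv2.imwrite('pics/crop1.png',np.hstack([a2,cv2.resize(b,(400,600))]))
```

```text
onz knob small [[ 0.54475083 -0.45022182  0.025     ]] [[ 0.54050961 -0.45465859  0.025     ]]
big [[ 0.43599587 -0.44467291  0.025     ]] [[ 0.44103795 -0.44673332  0.025     ]]
purple [[ 0.47610331 -0.54002844  0.025     ]] jar [[ 0.55303383 -0.31267866  0.075     ]] timer [[ 0.42034625 -0.30395866  0.04      ]] bowl [[ 0.67940056 -0.41013043  0.06      ]]
stem [[ 0.5416114  -0.03243179  0.097     ]] [[ 0.52550503 -0.03059953  0.097     ]]
plate [[0.50377778 0.26259122 0.094     ]
 [0.69587499 0.23230476 0.094     ]
 [0.67095931 0.06573    0.094     ]
 [0.4791749  0.08543337 0.094     ]]
griddle front corners [[ 0.38308642 -0.06404304  0.07      ]
 [ 0.71929371 -0.10928793  0.07      ]
 [ 0.4068047   0.185306    0.07      ]]
```

View pics/crop1.png

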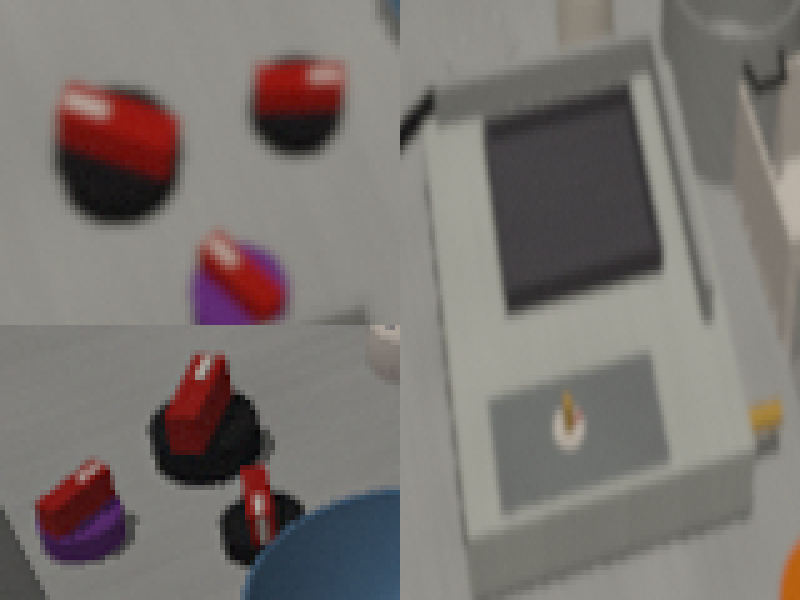

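The crop confirms the small black-skirted knob with the red wing: stripe to the right in the side view, about (0.54,-0.45). The stem's red mark faces roughly world +x. Now I'll move the wrist camera over the griddle.

>>> jog_arm(
  plan=[
    [[0,0,-0.2,0,0,0,1],[0.15,0.1,-0.35,0,0,0,1],[0.87,0.757,-0.35,0,0,-0.019,1],[0.87,0.757,-0.35,0,0,-0.019,1],[0.87,0.757,-0.35,0,0,-0.019,1],[0.87,0.757,-0.35,0,0,-0.019,1],[0.87,0.757,-0.35,0,0,-0.019,1],[0.87,0.757,-0.35,0,0,-0.019,1]],
  ],
)

```text
t: 1.15
tcp_pos: [0.366, 0.3658, 0.3321]
tcp_rot: [-0.0, 0.998, -0.068, 0.0]
force: [-0.5, 0.8, 0.1]
width: 0.0875
grip_force: 0.0
```

>>> jog_arm(
  plan=[
    [[0.757,0.856,0,0,0,0,1],[0.757,0.856,0,0,0,0,1],[0.757,0.856,0,0,0,0,1],[0.757,0.856,0,0,0,0,1],[0.757,0.856,0,0,0,0,1],[0.757,0.856,0,0,0,0,1],[0.757,0.856,0,0,0,0,1]],
  ],
)

```text
t: 2.02
tcp_pos: [0.5565, 0.0825, 0.3306]
tcp_rot: [0.0, 0.998, -0.068, -0.001]
force: [-0.2, 0.9, 0.0]
width: 0.0876
grip_force: 0.0
```

Run:
```python
from h import *
im,p,R=grab('wrist'); print(p); cv2.imwrite('pics/w1.png',im[:,:,::-1]); np.savez('w1.npz',im=im,p=p,R=R)
```

```text
[0.55646737 0.08246494 0.33057513]
```

View pics/w1.png

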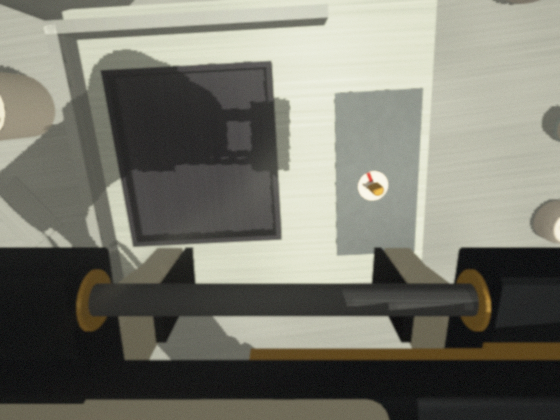

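The wrist view shows the plate rim corners near (103,71), (271,62), (281,238) and (134,245), the back guard along the top, and the stem disc at (373,186) with its red mark at (369,176). Next I'll refine these and get metric values.

Run:
```python
from h import *
d=np.load('w1.npz'); im,p,R=d['im'],d['p'],d['R']
g=lambda uv,z: onz('wrist',uv,z,p,R)[:,:2]
hsv=cv2.cvtColor(im,cv2.COLOR_RGB2HSV)
m=(hsv[...,1]>150)&(hsv[...,2]>120); sub=np.zeros_like(m); sub[160:210,345:400]=1
red=m&sub&((hsv[...,0]<6)|(hsv[...,0]>172)); brass=m&sub&(hsv[...,0]>10)&(hsv[...,0]<30)
white=((im.min(2)>165)&sub)|red|brass
n,l,s,c=cv2.connectedComponentsWithStats(white.astype(np.uint8)); print(s,c)
cs,_=cv2.findContours(cv2.morphologyEx(white.astype(np.uint8),cv2.MORPH_OPEN,np.ones((3,3))),0,2)
k=max(cs,key=cv2.contourArea); e=cv2.fitEllipse(cv2.convexHull(k)); print('disc',e); cen=g([e[0]],.0715)[0]
rc=g([np.argwhere(red).mean(0)[::-1]],.0715)[0]; print('red n',red.sum(),'cen',cen,'mark',rc,'ang',np.arctan2(*(rc-cen)[::-1]), np.linalg.norm(rc-cen))
print('brass',np.argwhere(brass).mean(0)[::-1])
P=g([[103,71],[271,62],[281,238],[134,245]],.094); print('plate',P,[np.linalg.norm(P[i]-P[(i+1)%4]) for i in range(4)])
# griddle: panel corners and deck right edge
Q=g([[334,93],[422,88],[415,250],[336,255]],.07); print('panel',Q)
D=g([[436,5],[424,240]],.07); print('right edge',D)
B=g([[50,33],[328,19]],.07);print('back inner base?',B); B=g([[50,25],[328,7]],.105);print('top inner?',B)
cv2.imwrite('pics/c2.png',cv2.resize(im[0:260,30:330,::-1],(800,600)[0:2] if 0 else (690,598),interpolation=3))
```

```text
[[     0      0    560    420 234594]
 [   357    170     32     31    548]
 [   372    186     10      9     58]] [[279.25924363 209.56198368]
 [372.23175182 185.02554745]
 [377.13793103 190.03448276]]
disc ((372.6360168457031, 185.2857208251953), (29.9565486907959, 32.25813293457031), 60.32497787475586)
red n 12 cen [ 0.52632067 -0.02277385] mark [ 0.53720072 -0.01949411] ang 0.2927821768104744 0.011363631107566642
brass [377.13793103 190.03448276]
plate [[0.69362127 0.25606629]
 [0.67834067 0.07927344]
 [0.48215466 0.09587899]
 [0.49737193 0.27327796]] [np.float64(0.1774519866080672), np.float64(0.19688751814427408), np.float64(0.17805044581271046), np.float64(0.19700264932777403)]
panel [[ 0.6391154   0.01339188]
 [ 0.63095904 -0.08595655]
 [ 0.43331872 -0.07165012]
 [ 0.44021646  0.02993195]]
right edge [[ 0.71327766 -0.10303977]
 [ 0.44559108 -0.08350209]]
back inner base? [[0.7427989  0.31359816]
 [0.71549358 0.0125339 ]]
top inner? [[0.74041388 0.29124391]
 [0.71895617 0.01653798]]
```

View pics/c2.png

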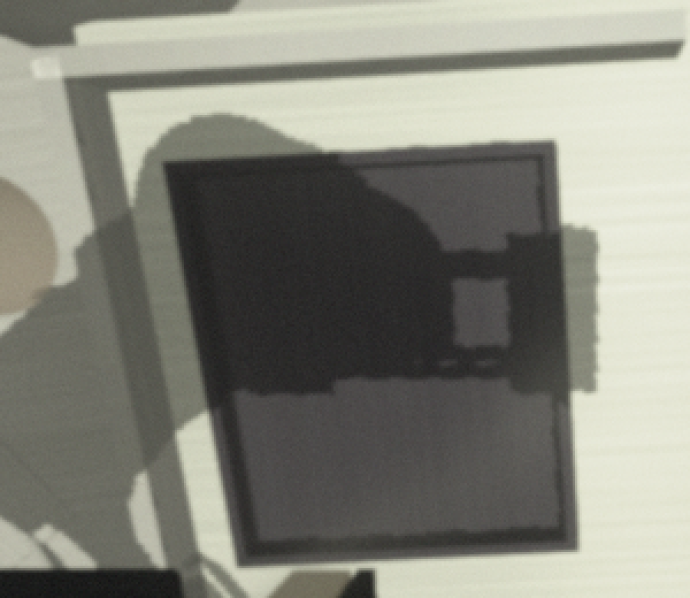

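>>> jog_arm(
  plan=[
    [[0.062,-0.323,0.3,0,0,-0.0092,1],[0.062,-0.323,0.5,0,0,-0.0092,1],[0.062,-0.323,0.65,0,0,-0.0092,1],[0.062,-0.323,0.72,0,0,-0.0092,1],[0.062,-0.323,0.78,0,0,-0.0092,1],[0.062,-0.323,0.825,0,0,-0.0092,1],[0.062,-0.323,0.825,0,0,-0.0092,1]],
  ],
)

```text
t: 2.95
tcp_pos: [0.5865, 0.1779, 0.0837]
tcp_rot: [0.0, 0.999, -0.037, -0.0]
force: [-0.1, -0.3, 0.8]
width: 0.0876
grip_force: 0.0
```

Run:
```python
from h import *
s,p,R=st(); print(s['t'],p,s['force'],np.arctan2(R[1,0],R[0,0]))
im,p,R=grab('side'); cv2.imwrite('pics/s2.png',cv2.resize(im[110:250,190:350,::-1],(640,560),interpolation=3))
```

```text
2.95 [0.58647413 0.17785576 0.08372256] [-0.12635587 -0.34773415  0.76238747] -0.07463192848786529
```

View pics/s2.png

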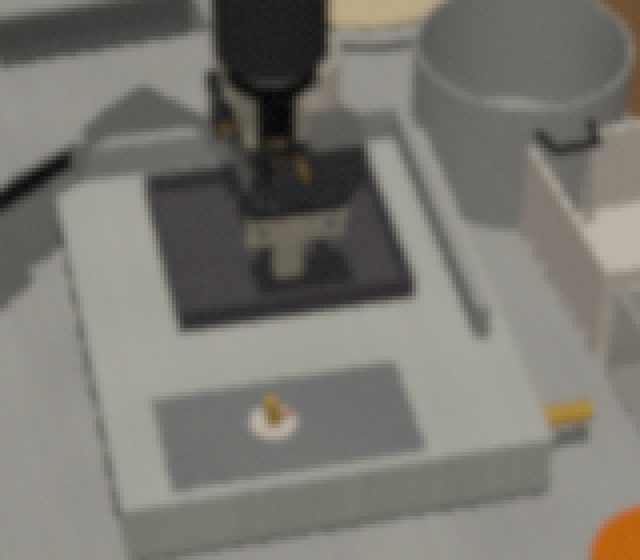

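The side view shows both fingers inside the tray, clear of the rim. Now I'll push along +x.

>>> jog_arm(
  plan=[
    [[0.1,0,0,0,0,0,1],[0.2,0,0,0,0,0,1],[0.25,0,0,0,0,0,1],[0.28,0,0,0,0,0,1],[0.3,0,0,0,0,0,1],[0.32,0,0,0,0,0,1],[0.34,0,0,0,0,0,1],[0.36,0,0,0,0,0,1]],
  ],
)

```text
t: 4.0
tcp_pos: [0.6947, 0.1691, 0.0843]
tcp_rot: [0.0, 0.999, -0.038, -0.0]
force: [-5.4, 0.0, 3.1]
width: 0.0878
grip_force: 2.4
```

>>> jog_arm(
  plan=[
    [[0.01,0,0,0,0,0,1],[0.02,0,0,0,0,0,1],[0.025,0,0,0,0,0,1]],
  ],
)

```text
t: 4.38
tcp_pos: [0.7022, 0.1684, 0.084]
tcp_rot: [0.0, 0.999, -0.038, -0.0]
force: [-5.4, -0.4, 3.8]
width: 0.0882
grip_force: 2.4
```

>>> jog_arm(
  plan=[
    [[0.008,0,0,0,0,0,1],[0.016,0,0,0,0,0,1],[0.024,0,0,0,0,0,1]],
  ],
)

```text
t: 4.75
tcp_pos: [0.7052, 0.1681, 0.0838]
tcp_rot: [0.0, 0.999, -0.039, -0.004]
force: [-25.8, 7.6, 17.5]
width: 0.0879
grip_force: 13.0
```

>>> jog_arm(
  plan=[
    [[-0.15,0,0,0,0,0,1],[-0.27,0,0,0,0,0,1],[-0.27,-0.04,0,0,0,0,1],[-0.27,-0.07,0,0,0,0,1],[-0.27,-0.09,0,0,0,0,1],[-0.27,-0.11,0,0,0,0,1],[-0.27,-0.13,0,0,0,0,1],[-0.27,-0.145,0,0,0,0,1]],
  ],
)

```text
t: 5.75
tcp_pos: [0.6319, 0.2175, 0.0838]
tcp_rot: [0.0, 0.999, -0.038, -0.0]
force: [0.5, -3.4, 1.1]
width: 0.0877
grip_force: 2.0
```

>>> jog_arm(
  plan=[
    [[0,-0.008,0,0,0,0,1],[0,-0.016,0,0,0,0,1],[0,-0.024,0,0,0,0,1]],
  ],
)

```text
t: 6.12
tcp_pos: [0.6322, 0.2247, 0.0838]
tcp_rot: [0.0, 0.999, -0.038, -0.0]
force: [-0.0, -3.8, -0.6]
width: 0.0876
grip_force: 1.5
```

>>> jog_arm(
  plan=[
    [[0,-0.008,0,0,0,0,1],[0,-0.016,0,0,0,0,1],[0,-0.024,0,0,0,0,1]],
  ],
)

```text
t: 6.5
tcp_pos: [0.6323, 0.2284, 0.0841]
tcp_rot: [0.003, 0.999, -0.038, -0.001]
force: [1.7, -21.4, 4.9]
width: 0.0876
grip_force: 10.5
```

>>> jog_arm(
  plan=[
    [[0,0.04,0,0,0,0,1],[0.15,0.04,0,0,0,0,1],[0.22,0.04,0,0,0,0,1],[0.25,0.04,0,0,0,0,1],[0.258,0.04,0,0,0,0,1],[0.266,0.04,0,0,0,0,1],[0.272,0.04,0,0,0,0,1]],
  ],
)

```text
t: 7.38
tcp_pos: [0.7089, 0.2142, 0.0835]
tcp_rot: [0.0, 0.999, -0.038, -0.003]
force: [-17.9, 4.2, 8.0]
width: 0.0875
grip_force: 9.1
```

>>> jog_arm(
  plan=[
    [[-0.1,0.05,0,0,0,0,1],[-0.15,0.05,-0.2,0,0,0,1],[-0.3,0.2,-0.4,0,0,0,1],[-0.45,0.35,-0.55,0,0,0,1],[-0.48,0.4,-0.7,0,0,0,1],[-0.48,0.4,-0.82,0,0,0,1],[-0.48,0.4,-0.82,0,0,0,1]],
  ],
)

```text
t: 8.25
tcp_pos: [0.5616, 0.1049, 0.3363]
tcp_rot: [-0.002, 0.999, -0.038, 0.005]
force: [0.8, 0.8, -1.2]
width: 0.088
grip_force: 0.0
```

Run:
```python
from h import *
im,p,R=grab('wrist'); print(p,np.arctan2(R[1,0],R[0,0])); np.savez('w2.npz',im=im,p=p,R=R)
cv2.imwrite('pics/w2.png',cv2.resize(im[0:260,20:420,::-1],(800,520),interpolation=3))
```

```text
[0.56158037 0.10493751 0.33632233] -0.07511134472376663
```

View pics/w2.png

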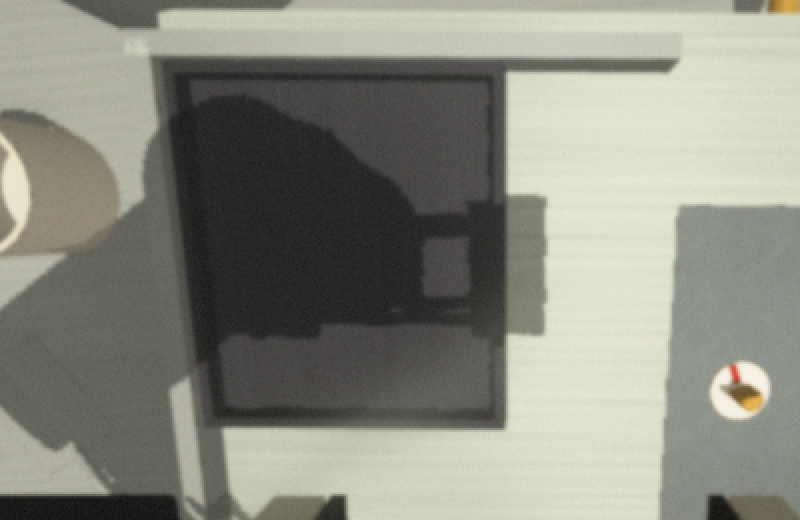

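The plate sits against both guards (left edge and back edge aligned with them). Now a closer look at the stem.

>>> jog_arm(
  plan=[
    [[-0.084,0.2,0.1,0,0,0,1],[-0.084,0.434,0.3,0,0,0,1],[-0.084,0.434,0.42,0,0,0,1],[-0.084,0.434,0.42,0,0,0,1],[-0.084,0.434,0.42,0,0,0,1]],
  ],
)

```text
t: 8.93
tcp_pos: [0.526, -0.0229, 0.2039]
tcp_rot: [0.0, 0.999, -0.038, -0.0]
force: [0.3, -0.0, 0.6]
width: 0.0877
grip_force: 0.0
```

Run:
```python
from h import *
im,p,R=grab('wrist'); print(p,np.arctan2(R[1,0],R[0,0])); np.savez('w3.npz',im=im,p=p,R=R)
g=lambda uv,z: onz('wrist',uv,z,p,R)[:,:2]
cv2.imwrite('pics/w3.png',cv2.resize(im[130:270,200:380,::-1],(720,560),interpolation=3))
hsv=cv2.cvtColor(im,cv2.COLOR_RGB2HSV); H=hsv[...,0].astype(int)
m=(hsv[...,1]>110)&(hsv[...,2]>70); box=np.zeros_like(m); box[130:250,220:360]=1
red=m&box&((H<6)|(H>172)); br=m&box&(H>9)&(H<32)
print('red',red.sum(),np.argwhere(red).mean(0)[::-1],'brass',br.sum(),np.argwhere(br).mean(0)[::-1])
w=((im.min(2)>150)|red|br)&box
cs,_=cv2.findContours(cv2.morphologyEx(w.astype(np.uint8),cv2.MORPH_OPEN,np.ones((5,5))),0,2)
k=max(cs,key=cv2.contourArea); e=cv2.fitEllipse(cv2.convexHull(k)); print(e)
c=g([e[0]],.0715)[0]; r=g([np.argwhere(red).mean(0)[::-1]],.0715)[0]
print('c',c,'r',r,np.linalg.norm(r-c),np.arctan2(*(r-c)[::-1]))
```

```text
[ 0.52596989 -0.02288858  0.20386   ] -0.07539464622379072
red 60 [278.65       186.11666667] brass 237 [284.16877637 204.02109705]
((353.2278137207031, 201.56163024902344), (15.355892181396484, 163.6827392578125), 1.9106048345565796)
c [ 0.51923212 -0.08206749] r [ 0.53757409 -0.0192159 ] 0.06547328293193551 1.2868518840421919
```

View pics/w3.png

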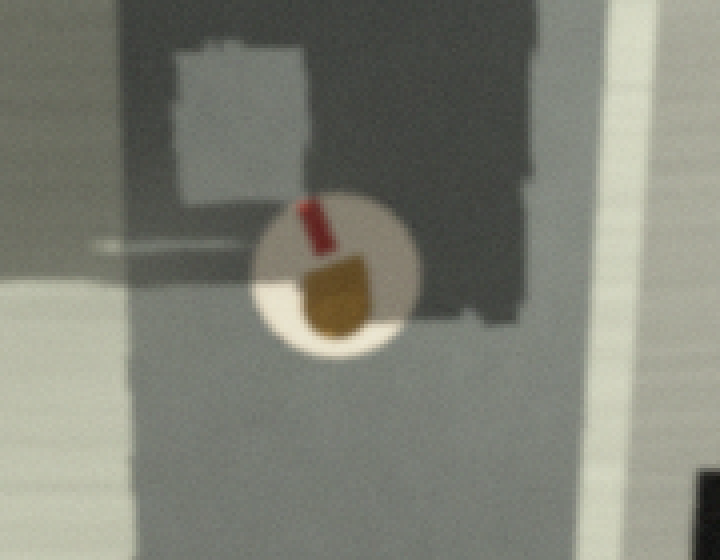

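Run:
```python
from h import *
d=np.load('w3.npz'); p,R=d['p'],d['R']
g=lambda uv,z: onz('wrist',uv,z,p,R)[:,:2]
f=lambda a:[[200+x/4-.4,130+y/4-.4] for x,y in a]
q=g(f([[336,275],[305,203],[326,250],[251,275],[421,275],[302,272],[366,256],[336,339]]),.0715)
print(q); print('diam',np.linalg.norm(q[3]-q[4]))
for a,b in((0,1),(0,2),(2,1)): print(np.arctan2(*(q[b]-q[a])[::-1]))
t=g(f([[305,285],[368,270],[336,339]]),.097);print('tip flat edges, round end',t, np.arctan2(*(t[0]-t[1])[::-1])-np.pi/2)
# knob coarse from side + scene rays: intersection
o1,d1=ray('scene',[157,263]);o2,d2=ray('side',[310,338])
```

```text
[[ 0.52657732 -0.02260418]
 [ 0.54271293 -0.01724858]
 [ 0.53222083 -0.02088937]
 [ 0.52794868 -0.00444114]
 [ 0.52520587 -0.04076835]
 [ 0.52778643 -0.01539282]
 [ 0.53026732 -0.02930333]
 [ 0.51228436 -0.021532  ]]
diam 0.03643060163660734
0.3204711692694648
0.294989845087394
0.3340032035963709
tip flat edges, round end [[ 0.5315025  -0.01683826]
 [ 0.53359453 -0.02935403]
 [ 0.52001948 -0.02206752]] 0.16562088605380443
```

Run:
```python
from h import *
d=np.load('w3.npz'); im,p,R=d['im'],d['p'],d['R']
g=lambda uv,z: onz('wrist',uv,z,p,R)[:,:2]
hsv=cv2.cvtColor(im,cv2.COLOR_RGB2HSV); H=hsv[...,0].astype(int)
box=np.zeros(H.shape,bool); box[175:220,262:306]=1
red=box&(hsv[...,1]>90)&((H<7)|(H>170)); br=box&(hsv[...,1]>90)&(H>9)&(H<34)
q=g(np.argwhere(red)[:,::-1],.0715); u,s,v=np.linalg.svd(q-q.mean(0)); print(len(q),q.mean(0),s,np.arctan2(v[0,1],v[0,0]))
# upper edge of brass per column
b=np.argwhere(br)
cols=np.unique(b[:,1]); top=[(c,b[b[:,1]==c,0].min()) for c in cols]; print(top)
top=np.array(top[2:-2]); e=g(top,.0715); f=np.polyfit(e[:,1],e[:,0],1); print('edge yaw',-np.arctan(f[0]),e.mean(0))
```

```text
70 [ 0.5374488  -0.01930017] [0.02784799 0.01059003] -2.8585642398191062
[(np.int64(276), np.int64(199)), (np.int64(277), np.int64(198)), (np.int64(278), np.int64(198)), (np.int64(279), np.int64(198)), (np.int64(280), np.int64(197)), (np.int64(281), np.int64(197)), (np.int64(282), np.int64(196)), (np.int64(283), np.int64(196)), (np.int64(284), np.int64(196)), (np.int64(285), np.int64(195)), (np.int64(286), np.int64(195)), (np.int64(287), np.int64(195)), (np.int64(288), np.int64(194)), (np.int64(289), np.int64(194)), (np.int64(290), np.int64(195)), (np.int64(291), np.int64(197)), (np.int64(292), np.int64(204))]
edge yaw 0.24785402291964287 [ 0.52875384 -0.02310747]
```

>>> jog_arm(
  plan=[
    [[0.08,0.2,0,0,0,0,0.7],[0.08,0.4,0,0,0,0,0.7],[0.08,0.6,0,0,0,0,0.7],[0.08,0.8,0,0,0,0,0.7],[0.08,0.95,0,0,0,0,0.7]],
  ],
)

```text
t: 9.6
tcp_pos: [0.5295, -0.3108, 0.2058]
tcp_rot: [0.0, 0.999, -0.037, 0.002]
force: [0.7, -0.4, -0.0]
width: 0.0615
grip_force: 0.0
```

>>> jog_arm(
  plan=[
    [[0.08,0.2,0,0,0,0,0.7],[0.08,0.4,0,0,0,0,0.7],[0.08,0.47,0,0,0,0,0.7],[0.08,0.47,0,0,0,0,0.7],[0.08,0.47,0,0,0,0,0.7]],
  ],
)

```text
t: 10.22
tcp_pos: [0.5423, -0.4504, 0.2049]
tcp_rot: [0.0, 0.999, -0.037, 0.001]
force: [0.7, 0.5, 0.4]
width: 0.0614
grip_force: 0.0
```

Run:
```python
from h import *
im,p,R=grab('wrist'); print(p,np.arctan2(R[1,0],R[0,0])); np.savez('w4.npz',im=im,p=p,R=R)
g=lambda uv,z: onz('wrist',uv,z,p,R)[:,:2]
cv2.imwrite('pics/w4.png',cv2.resize(im[60:320,:,::-1],(800,371),interpolation=3))
hsv=cv2.cvtColor(im,cv2.COLOR_RGB2HSV); H=hsv[...,0].astype(int)
red=((hsv[...,1]>120)&(hsv[...,2]>70)&((H<8)|(H>170))).astype(np.uint8)
n,l,s,c=cv2.connectedComponentsWithStats(red)
for i in range(1,n):
    if s[i,4]>80: print(s[i],c[i].round(1),g([c[i]],.041),cv2.minAreaRect(np.argwhere(l==i)[:,::-1].astype(np.float32)))
```

```text
[ 0.54229106 -0.45042676  0.20486749] -0.07450371107332818
[270 166  25  52 688] [281.2 194.9] [[ 0.53871005 -0.44749938]] ((281.6922912597656, 191.5384521484375), (18.04268455505371, 50.20573043823242), 11.309932708740234)
[  93  174   52   47 1868] [118.8 196.9] [[ 0.54820694 -0.29376899]] ((119.29999542236328, 197.10000610351562), (46.0629997253418, 49.64070510864258), 63.43495178222656)
[353 228  49  26 611] [381.  241.4] [[ 0.48444502 -0.54194774]] ((377.2547607421875, 245.8585205078125), (23.310861587524414, 42.542320251464844), 60.945396423339844)
[277 255  39  30 725] [298.2 272.3] [[ 0.45721774 -0.45854713]] ((298.66217041015625, 275.97296142578125), (28.945663452148438, 35.455528259277344), 35.53767776489258)
```

View pics/w4.png

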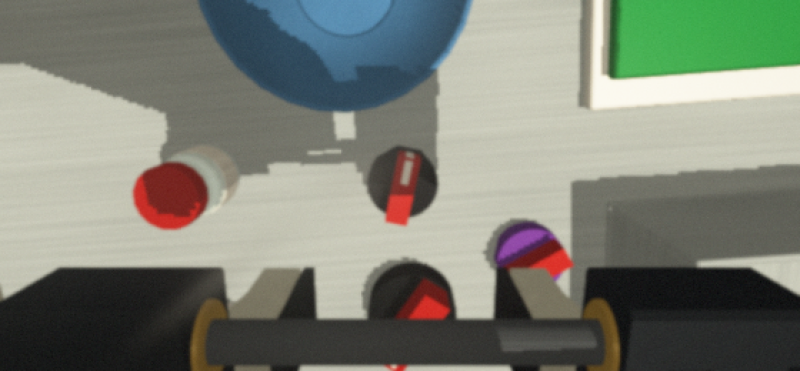

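Run:
```python
from h import *
d=np.load('w4.npz'); im,p,R=d['im'],d['p'],d['R']
g=lambda uv,z: onz('wrist',uv,z,p,R)[:,:2]
x0,y0=245,150; sub=im[y0:230,x0:320]; hsv=cv2.cvtColor(sub,cv2.COLOR_RGB2HSV); H=hsv[...,0].astype(int)
red=(hsv[...,1]>110)&((H<8)|(H>170)); blk=(hsv[...,2]<70)&~red
n,l,s,c=cv2.connectedComponentsWithStats(blk.astype(np.uint8)); print(s)
cs,_=cv2.findContours(blk.astype(np.uint8),0,1); pts=np.vstack([k[:,0] for k in cs if len(k)>15])
hull=cv2.convexHull(pts)[:,0]; e=cv2.fitEllipse(hull); print('skirt ellipse',e)
for z in(.019,.01): print(z,g([[e[0][0]+x0,e[0][1]+y0]],z))
pr=np.argwhere(red)
L=[];Rr=[]
for r in range(pr[:,0].min()+4,pr[:,0].max()-6):
    cc=pr[pr[:,0]==r,1]; L.append((cc.min()+x0,r+y0)); Rr.append((cc.max()+x0,r+y0))
for n_,E in(('L',L),('R',Rr)):
    w=g(E,.041); f=np.polyfit(w[:,0],w[:,1],1); print(n_,'yaw',np.arctan(f[0]),'y at .54',np.polyval(f,.54),w[0],w[-1])
cv2.imwrite('pics/k.png',cv2.resize(sub[:,:,::-1],(600,640),interpolation=3))
```

```text
[[   0    0   75   80 5249]
 [  17   13   24   44  335]
 [  42   15   18   45  415]
 [  18   36    1    1    1]]
skirt ellipse ((37.1454963684082, 36.98063659667969), (44.57585525512695, 48.52561569213867), 5.410590648651123)
0.019 [[ 0.54146492 -0.44859192]]
0.01 [[ 0.53950186 -0.44842045]]
L yaw -0.30267498714326285 y at .54 -0.4396418265723264 [ 0.56261696 -0.44638105] [ 0.52463891 -0.435704  ]
R yaw -0.24862636306519095 y at .54 -0.45598449166602945 [ 0.561513   -0.46119943] [ 0.52342759 -0.45196063]
```

View pics/k.png

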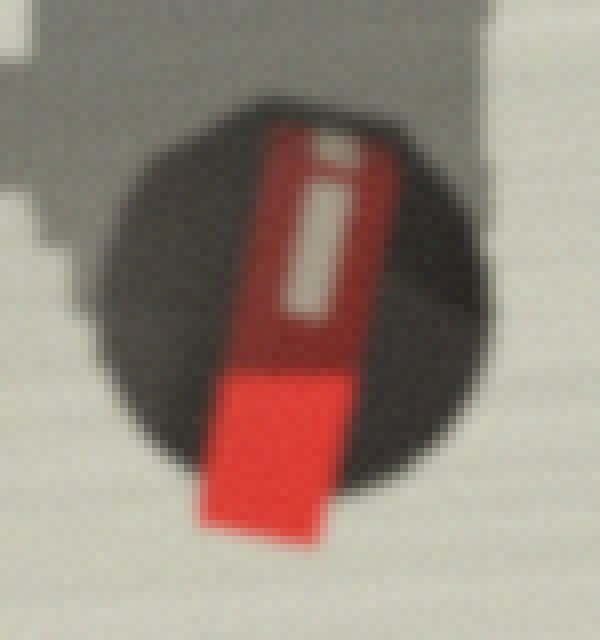

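The crop confirms it: black skirt, plain red wing, stripe end pointing up (+x), wing yaw about -0.275, centre about (0.5405,-0.448). Now I'll descend for the grasp.

>>> jog_arm(
  plan=[
    [[-0.0065,-0.007,0.1,0,0,0.0318,0.7],[-0.0065,-0.007,0.25,0,0,0.0318,0.7],[-0.0065,-0.007,0.4,0,0,0.0318,0.7],[-0.0065,-0.007,0.52,0,0,0.0318,0.7],[-0.0065,-0.007,0.58,0,0,0.0318,0.7],[-0.0065,-0.007,0.605,0,0,0.0318,0.7],[-0.0065,-0.007,0.605,0,0,0.0318,0.7]],
  ],
)

```text
t: 11.15
tcp_pos: [0.5404, -0.4492, 0.0234]
tcp_rot: [0.0, 0.991, -0.137, 0.0]
force: [0.3, -0.2, -0.9]
width: 0.0611
grip_force: 0.0
```

>>> jog_arm(
  plan=[
    [[0,0,0.007,0,0,0,0.7],[0,0,0.007,0,0,0,0.3],[0,0,0.007,0,0,0,0.0],[0,0,0.007,0,0,0,0.0],[0,0,0.007,0,0,0,0.0],[0,0,0.007,0,0,0,0.0],[0,0,0.007,0,0,0,0.0]],
  ],
)

```text
t: 12.02
tcp_pos: [0.5397, -0.4492, 0.0205]
tcp_rot: [0.0, 0.991, -0.137, -0.0]
force: [1.0, -0.0, 0.1]
width: 0.0146
grip_force: 30.0
```

>>> jog_arm(
  plan=[
    [[0,0,-0.05,0,0,0,0.0],[0,0,-0.2,0,0,0,0.0],[0,0,-0.4,0,0,0,0.0],[0,0,-0.6,0,0,0,0.0],[0,0,-0.6,0,0,0,0.0]],
  ],
)

```text
t: 12.65
tcp_pos: [0.5422, -0.4511, 0.2086]
tcp_rot: [0.002, 0.991, -0.137, 0.005]
force: [0.0, -0.3, -2.0]
width: 0.0147
grip_force: 30.0
```

Run:
```python
from h import *
s,_,_=st(); print(s['width'],s['grip_force'],s['force'])
im,p,R=grab('wrist'); np.savez('w5.npz',im=im,p=p,R=R)
hsv=cv2.cvtColor(im,cv2.COLOR_RGB2HSV); H=hsv[...,0].astype(int)
red=((hsv[...,1]>110)&(hsv[...,2]>50)&((H<8)|(H>170))).astype(np.uint8)
n,l,t,c=cv2.connectedComponentsWithStats(red); print([(t[i].tolist(),c[i].round(1).tolist()) for i in range(n) if t[i,4]>60])
print(im[200:300:5,283].tolist())
print(im[248,230:340:5].tolist())
T=np.array(imaging.calibration('wrist')['tool_from_camera']); Ti=np.linalg.inv(T)
cb=imaging.calibration('wrist')
def pr(X): 
    q=Ti[:3,:3]@np.array(X)+Ti[:3,3]; return (cb['fx']*q[0]/q[2]+cb['cx'],cb['fy']*q[1]/q[2]+cb['cy'])
for X in [(.025,0,.0015),(.025,0,.0205),(-.025,0,.0205),(.023,0,-.0205),(.023,0,.0015),(0,.025,.0015),(0,-.025,.0015),(0,.025,.0205)]: print(X,np.round(pr(X),1))
```

```text
0.014743232895286323 29.999493062496185 [ 0.01276636 -0.29387675 -1.95317908]
[([0, 0, 560, 420, 230418], [280.2, 208.7]), ([102, 206, 50, 46, 1703], [126.6, 228.3]), ([360, 209, 50, 40, 905], [384.8, 227.8]), ([264, 221, 39, 63, 1646], [283.1, 253.2]), ([267, 316, 36, 16, 528], [283.5, 323.3])]
[[228, 228, 215], [229, 229, 217], [87, 86, 79], [46, 44, 41], [93, 89, 80], [170, 161, 143], [172, 163, 146], [177, 170, 150], [149, 56, 50], [190, 184, 162], [193, 185, 163], [194, 186, 165], [190, 181, 162], [190, 180, 162], [189, 182, 163], [188, 176, 158], [136, 30, 26], [60, 55, 51], [63, 61, 60], [65, 63, 58]]
[[79, 78, 72], [69, 71, 65], [41, 41, 39], [124, 119, 99], [123, 117, 98], [120, 115, 97], [64, 58, 50], [95, 34, 32], [140, 35, 31], [144, 43, 36], [192, 185, 163], [192, 184, 162], [152, 73, 63], [143, 38, 35], [120, 35, 30], [42, 37, 33], [123, 115, 98], [121, 116, 97], [119, 115, 95], [67, 64, 57], [60, 60, 54], [77, 73, 70]]
(0.025, 0, 0.0015) [285.  216.1]
(0.025, 0, 0.0205) [284.8 205.5]
(-0.025, 0, 0.0205) [284.7 290.1]
(0.023, 0, -0.0205) [285.2 236.1]
(0.023, 0, 0.0015) [285.  220.1]
(0, 0.025, 0.0015) [335.1 264. ]
(0, -0.025, 0.0015) [234.8 264. ]
(0, 0.025, 0.0205) [330.2 249.3]
```

Run:
```python
from h import *
d=np.load('w5.npz'); im,p,R=d['im'].astype(int),d['p'],d['R']
for c in (270,283,296): print(c,[(r,im[r,c].tolist()) for r in range(204,244,1)] if c==283 else [(r,int(im[r,c].sum()//3)) for r in range(202,226)])
print('skirt row214',[(c,int(im[214,c].sum()//3)) for c in range(236,332,2)])
g=im.sum(2)//3; m=((g<62)).astype(np.uint8); m[:200]=0;m[232:]=0;m[:,:225]=0;m[:,340:]=0
cs,_=cv2.findContours(m,0,1); k=max(cs,key=cv2.contourArea)[:,0]
```

```text
270 [(202, 224), (203, 223), (204, 221), (205, 218), (206, 223), (207, 221), (208, 203), (209, 147), (210, 84), (211, 56), (212, 46), (213, 44), (214, 40), (215, 43), (216, 42), (217, 46), (218, 43), (219, 43), (220, 48), (221, 59), (222, 66), (223, 65), (224, 69), (225, 67)]
283 [(204, [229, 229, 216]), (205, [229, 229, 217]), (206, [230, 230, 219]), (207, [230, 229, 216]), (208, [214, 214, 198]), (209, [155, 155, 142]), (210, [87, 86, 79]), (211, [56, 52, 50]), (212, [44, 42, 38]), (213, [47, 45, 42]), (214, [41, 43, 39]), (215, [46, 44, 41]), (216, [45, 43, 39]), (217, [47, 47, 44]), (218, [46, 45, 42]), (219, [50, 50, 43]), (220, [93, 89, 80]), (221, [143, 136, 120]), (222, [164, 155, 139]), (223, [170, 162, 144]), (224, [171, 163, 146]), (225, [170, 161, 143]), (226, [174, 167, 147]), (227, [171, 162, 145]), (228, [169, 161, 142]), (229, [173, 164, 147]), (230, [172, 163, 146]), (231, [170, 160, 144]), (232, [168, 160, 142]), (233, [173, 165, 146]), (234, [174, 165, 146]), (235, [177, 170, 150]), (236, [174, 156, 136]), (237, [160, 108, 95]), (238, [142, 59, 48]), (239, [141, 38
[... 247 characters left out ...]
214, 44), (215, 46), (216, 41), (217, 42), (218, 41), (219, 39), (220, 48), (221, 58), (222, 63), (223, 62), (224, 65), (225, 68)]
skirt row214 [(236, 219), (238, 219), (240, 219), (242, 223), (244, 221), (246, 221), (248, 223), (250, 224), (252, 224), (254, 224), (256, 223), (258, 222), (260, 189), (262, 105), (264, 52), (266, 48), (268, 49), (270, 40), (272, 45), (274, 41), (276, 41), (278, 42), (280, 44), (282, 44), (284, 42), (286, 43), (288, 41), (290, 45), (292, 39), (294, 43), (296, 44), (298, 40), (300, 42), (302, 44), (304, 100), (306, 181), (308, 221), (310, 223), (312, 222), (314, 222), (316, 224), (318, 222), (320, 222), (322, 221), (324, 224), (326, 223), (328, 225), (330, 225)]
```

>>> jog_arm(
  plan=[
    [[-0.05,-0.1,0,0,0,0,0],[-0.12,-0.28,0,0,0,0,0],[-0.2,-0.46,0,0,0,0,0],[-0.285,-0.633,0,0,0,0,0],[-0.285,-0.633,0,0,0,0,0]],
  ],
)

```text
t: 13.32
tcp_pos: [0.5077, -0.2399, 0.2001]
tcp_rot: [-0.0, 0.991, -0.135, -0.001]
force: [0.3, -1.1, -0.3]
width: 0.0148
grip_force: 30.0
```

>>> jog_arm(
  plan=[
    [[-0.08,-0.16,0,0,0,-0.02,0],[-0.16,-0.34,0,0,0,-0.045,0],[-0.24,-0.52,0,0,0,-0.07,0],[-0.285,-0.633,0,0,0,-0.0883,0],[-0.285,-0.633,0,0,0,-0.0883,0],[-0.285,-0.633,0.1,0,0,-0.0883,0],[-0.285,-0.633,0.1,0,0,-0.0883,0],[-0.285,-0.633,0.1,0,0,-0.0883,0]],
  ],
)

```text
t: 14.32
tcp_pos: [0.4787, -0.038, 0.1709]
tcp_rot: [0.0, 0.99, 0.139, -0.0]
force: [0.5, 0.6, 0.2]
width: 0.0145
grip_force: 30.0
```

>>> jog_arm(
  plan=[
    [[0,0,0.1,0,0,0,0],[0,0,0.2,0,0,0,0],[0,0,0.21,0,0,0,0],[0,0,0.21,0,0,0,0]],
  ],
)

```text
t: 14.82
tcp_pos: [0.4793, -0.0374, 0.1086]
tcp_rot: [0.0, 0.99, 0.139, 0.001]
force: [0.0, -0.1, -0.8]
width: 0.0149
grip_force: 30.0
```

Run:
```python
from h import *
im,p,R=grab('wrist'); np.savez('w6.npz',im=im,p=p,R=R); print(p,np.arctan2(R[1,0],R[0,0]),R[2].round(4))
hsv=cv2.cvtColor(im,cv2.COLOR_RGB2HSV); H=hsv[...,0].astype(int); g=im.astype(int).sum(2)//3
box=np.zeros(H.shape,bool); box[60:215,215:350]=1
red=box&(hsv[...,1]>90)&(hsv[...,2]>60)&((H<7)|(H>170)); br=box&(hsv[...,1]>90)&(H>9)&(H<34)
w=box&((im.min(2)>125)&(hsv[...,1]<45))
for n_,m in(('red',red),('br',br),('w',w)):
    n,l,t,c=cv2.connectedComponentsWithStats(m.astype(np.uint8)); print(n_,[(t[i].tolist(),c[i].round(1).tolist()) for i in range(1,n) if t[i,4]>15])
print([(r,int(g[r,283])) for r in range(130,226,3)])
cv2.imwrite('pics/w6.png',im[:,:,::-1])
```

```text
[ 0.47931081 -0.03739556  0.10861094] 0.2792470060354258 [ 1.1e-03  4.0e-04 -1.0e+00]
red [([278, 125, 9, 22, 187], [281.8, 135.4])]
br [([269, 152, 27, 25, 576], [282.0, 163.1])]
w [([215, 60, 11, 34, 202], [218.3, 71.3]), ([250, 60, 100, 129, 8221], [301.6, 110.9]), ([321, 156, 29, 59, 1545], [336.2, 185.3])]
[(130, 80), (133, 80), (136, 81), (139, 82), (142, 81), (145, 90), (148, 175), (151, 154), (154, 106), (157, 113), (160, 118), (163, 119), (166, 121), (169, 116), (172, 116), (175, 118), (178, 172), (181, 179), (184, 179), (187, 170), (190, 103), (193, 100), (196, 96), (199, 98), (202, 97), (205, 97), (208, 87), (211, 31), (214, 26), (217, 31), (220, 66), (223, 155)]
```

Run:
```python
from h import *
d=np.load('w6.npz'); im=d['im']; I=np.eye(3); Z=np.zeros(3)
g=lambda uv,z: (onz('wrist',uv,z,Z,I)[:,:2]*1000).round(2).tolist()
gg=im.astype(int).sum(2)//3
print('brass round end',g([[282,176.8]],.0116),'sides top',g([[268.7,163],[295.7,163]],.0116),'disc rows',g([[283,125],[283,189]],.037))
hsv=cv2.cvtColor(im,cv2.COLOR_RGB2HSV);H=hsv[...,0].astype(int)
br=(hsv[...,1]>90)&(H>9)&(H<34)
for r in range(150,180,2):
    c=np.where(br[r,255:310])[0]+255; print(r,(c.min(),c.max()) if len(c) else None,end=' ')
for r in (140,155,165,172,180): 
    print('\n',r,[(c,int(gg[r,c])) for c in range(244,322,2)],end='')
print('\n knob',g([[283,209.3]],.0205),g([[283,220.7]],.0015), g([[261.7,214],[303.9,214]],.0205))
print([(r,int(gg[r,283])) for r in range(205,225)],[(r,int(gg[r,290])) for r in range(112,132)],[(r,int(gg[r,283])) for r in range(174,194)])
```

```text
brass round end [[42.56, -1.11]] sides top [[49.38, -7.59], [49.39, 5.57]] disc rows [[66.31, -0.63], [30.66, -0.63]]
150 None 152 (np.int64(272), np.int64(292)) 154 (np.int64(271), np.int64(293)) 156 (np.int64(270), np.int64(294)) 158 (np.int64(269), np.int64(294)) 160 (np.int64(269), np.int64(295)) 162 (np.int64(269), np.int64(295)) 164 (np.int64(269), np.int64(295)) 166 (np.int64(269), np.int64(295)) 168 (np.int64(270), np.int64(294)) 170 (np.int64(271), np.int64(293)) 172 (np.int64(273), np.int64(292)) 174 (np.int64(275), np.int64(289)) 176 (np.int64(279), np.int64(285)) 178 None 
 140 [(244, 97), (246, 101), (248, 100), (250, 100), (252, 107), (254, 150), (256, 180), (258, 181), (260, 184), (262, 182), (264, 185), (266, 182), (268, 184), (270, 183), (272, 186), (274, 183), (276, 174), (278, 119), (280, 83), (282, 83), (284, 83), (286, 125), (288, 179), (290, 183), (292, 185), (294, 183), (296, 184), (298, 184), (300, 185), (302, 183), (304, 184), (306, 185), (308, 182), (310, 155), (312, 110), (314, 106), (316, 106), (318, 101), (320, 103)]
 155 [(244, 100), (246, 100), (248, 10
[... 1935 characters left out ...]
 97), (206, 95), (207, 96), (208, 87), (209, 65), (210, 43), (211, 31), (212, 29), (213, 27), (214, 26), (215, 31), (216, 29), (217, 31), (218, 29), (219, 35), (220, 66), (221, 109), (222, 143), (223, 155), (224, 157)] [(112, 181), (113, 181), (114, 180), (115, 179), (116, 181), (117, 184), (118, 180), (119, 181), (120, 182), (121, 182), (122, 183), (123, 198), (124, 231), (125, 247), (126, 246), (127, 228), (128, 198), (129, 187), (130, 183), (131, 183)] [(174, 115), (175, 118), (176, 126), (177, 154), (178, 172), (179, 176), (180, 180), (181, 179), (182, 178), (183, 179), (184, 179), (185, 177), (186, 177), (187, 170), (188, 146), (189, 122), (190, 103), (191, 101), (192, 102), (193, 100)]
```

>>> jog_arm(
  plan=[
    [[0,0,-0.08,0,0,0,0],[0,0,-0.1,0,0,0,0],[0.08,-0.001,-0.1,0,0,0,0],[0.17,-0.001,-0.1,0,0,0,0],[0.17,-0.001,-0.08,0,0,0,0],[0.17,-0.001,-0.07,0,0,0,0],[0.17,-0.001,-0.07,0,0,0,0],[0.17,-0.001,-0.07,0,0,0,0]],
  ],
)

```text
t: 15.88
tcp_pos: [0.5271, -0.023, 0.1287]
tcp_rot: [0.0, 0.99, 0.139, 0.0]
force: [0.2, 0.2, -1.1]
width: 0.0147
grip_force: 30.0
```

>>> jog_arm(
  plan=[
    [[0.0032,0.0012,0.02,0,0,0,0],[0.0032,0.0012,0.035,0,0,0,0],[0.0032,0.0012,0.045,0,0,0,0],[0.0032,0.0012,0.055,0,0,0,0]],
  ],
)

```text
t: 16.38
tcp_pos: [0.528, -0.0231, 0.1119]
tcp_rot: [0.0, 0.99, 0.139, -0.0]
force: [-2.9, 0.2, 4.7]
width: 0.0149
grip_force: 30.0
```

>>> jog_arm(
  plan=[
    [[-0.003,0,0,0,0,0,0],[-0.003,0,0.005,0,0,0,0],[-0.003,0,0.005,0,0,0,0]],
  ],
)

```text
t: 16.75
tcp_pos: [0.5272, -0.0232, 0.1102]
tcp_rot: [-0.0, 0.99, 0.139, -0.0]
force: [-1.7, 0.1, -1.9]
width: 0.0149
grip_force: 30.0
```

>>> jog_arm(
  plan=[
    [[-0.002,0,0.008,0,0,0,0],[-0.002,0,0.015,0,0,0,0],[-0.002,0,0.022,0,0,0,0],[-0.002,0,0.022,0,0,0,0]],
  ],
)

```text
t: 17.25
tcp_pos: [0.5271, -0.0233, 0.1037]
tcp_rot: [-0.0, 0.99, 0.139, 0.0]
force: [-0.9, 0.7, -0.1]
width: 0.0148
grip_force: 30.0
```

>>> jog_arm(
  plan=[
    [[0,0,0.007,0,0,0,0],[0,0,0.014,0,0,0,0],[0,0,0.014,0,0,0,0],[0,0,0.014,0,0,0,0]],
  ],
)

```text
t: 17.75
tcp_pos: [0.5271, -0.0233, 0.1]
tcp_rot: [-0.0, 0.99, 0.139, 0.0]
force: [-0.4, 1.5, 3.1]
width: 0.0146
grip_force: 30.0
```

>>> jog_arm(
  plan=[
    [[0,0,0.006,0,0,0,0],[0,0,0.012,0,0,0,0],[0,0,0.018,0,0,0,0],[0,0,0.024,0,0,0,0],[0,0,0.024,0,0,0,0]],
  ],
)

```text
t: 18.38
tcp_pos: [0.5272, -0.0234, 0.0931]
tcp_rot: [0.0, 0.99, 0.139, 0.0]
force: [-4.3, 1.0, 10.6]
width: 0.0146
grip_force: 30.0
```

>>> jog_arm(
  plan=[
    [[0,0,0.004,0,0,0,0],[0,0,0.004,0,0,0,0],[0,0,0.004,0,0,0,0]],
  ],
)

```text
t: 18.75
tcp_pos: [0.5274, -0.0234, 0.093]
tcp_rot: [0.0, 0.99, 0.14, 0.001]
force: [-7.5, 1.3, 20.0]
width: 0.0149
grip_force: 30.0
```

The stem is at its stop: force jumped to 20 N with no further travel. Handing in.

Run:
```python
from h import *
s,p,R=st(); print(s['t'],p,s['force'],s['grip_force'],np.arctan2(R[1,0],R[0,0]),R[2,2])
print(ticket.job_done())
```

```text
18.75 [ 0.52738122 -0.02337393  0.09296272] [-7.54748469  1.27882142 19.9535462 ] 30.00767558813095 0.2801713785493057 -0.9999989808105149
the job is handed in; nothing more can be done
None
```

I handed the job in at 18.75 s with the plate pushed flush into the guard corner and the knob seated on the stem, still held pressed down to the stem's stop; the judge returned no verdict.

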